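# Pull the chipped saucers and shut them in the breakages box

### The arm

A 6-joint arm with a two-finger parallel gripper is mounted at the origin on a cart in front of the work surface, level with it; the furniture and walls round the work are solid. World frame = base frame: x ahead of the robot, y to its left, z up, the work surface at z = 0. Lengths are in m, angles in rad, forces in N, time in s.
With the tool pointing down it reaches from about 0.275 to 0.825 m from the base axis. Payload 4.9 kg.
Tool frame: the origin (TCP) lies between the finger pads; the fingertips stand 8 mm ahead of it and the grasp point (between the pads) lies 11 mm behind it; z points along the fingers, y is the direction in which the jaws open and shut (so a half turn about z gives the same grasp; the last joint's range is limited). The gripper opens to 85 mm and grips with 20 to 120 N. Pads are 22 mm wide; open, the fingers measure 114 mm over their backs; the gripper's body (76 mm by 85 mm) begins 54 mm behind the grasp point. The pads swing forward as they close: fully open they stand 13 mm farther back than shut.
Start: joints at [-1.29, 0.326, -0.193, 1.052, 0, 1.437], TCP at [0.222, -0.503, 0.239] pointing down, gripper open.
Joint ranges: [-2.65, 2.65], [-0.97, 1.79], [-1.3, 1.35], [-1.93, 2.1], [-1.47, 1.37], [-3.14, 3.14]. Speed limits (rad/s): [2.57, 2.57, 3.14, 3.14, 3.14, 3.14].

### API

Orientations are given as [roll, pitch, yaw] about the fixed x, y, z axes, in that order (R = Rz(yaw) Ry(pitch) Rx(roll)).
In Python, from workcell import manip gives the robot as it stands.
- The arm moves only by the tool step_arm, never from a script. Its argument "increments" is a list of rows, each a list of 3 entries, a list of its own where there are three numbers: the turn, a rotation vector about the tool's x, y, z in degrees, then the shift along the tool's x, y, z in m, then the opening, from 0 (shut) to 1 (fully open). In form: [[[rx, ry, rz], [dx, dy, dz], grip], ...]. A call has 1 to 8 rows; each row shifts and turns the commanded pose from where the row before left it, along the tool's axes as they then stand; what a row does not reach is not made up. A row lasts 1/10 s, in which the tool goes at most 50 mm and 8.59 degrees, less where a joint would pass 70% of its speed; a pose out of reach is approached as far as the arm can. A call is refused whole if a number of a shift passes 0.05 or a number of a turn 8.59, either way. A call with a gripper value outside its range is refused whole. The fingers move at their own pace and stop on an object; the grip force is fixed at half the most. Time passes only in rows, so rows that do not move let the fingers close. It gives the time, the measured TCP pose, the force and the opening at its end, in the units of the state.
- manip.state(): the state, without advancing time (a new reading comes with each control period).
- manip.read_camera(name): name is "scene" or "top" or "wrist"; returns a dict with "image" (420x560x3 uint8, blue, green, red), "z_map" (420x560 float32, m along the optical axis (not along the pixel's ray), 0 where there is no reading), "K" (3x3 intrinsics, pixels), "rvec" (rotation vector, rad) and "tvec" (3), from world to camera coordinates, as OpenCV has them; the wrist camera has in their place "tool_from_camera" (4x4, takes a point from camera to tool coordinates, whose origin is the TCP and whose axes are the flange's). Camera axes: x right, y down, z forward; pixel columns grow to the right and rows downward; lengths in m; the calibration is good to about 2 mm. A picture is of the moment at which its call begins: read the wrist's pose just before it.
- manip.job_done(): hands the job in, once; it reports no verdict.
The state is a dict: "clock": time; "q": joint angles; "dq": joint speeds; "effort": joint torques, N m; "tcp_pos": TCP position; "orientation": TCP orientation; "ft_force": force on the tool from outside, world axes, zero at the start; "torque": the same for the moment, N m; "finger_gap": opening from 0.0 (shut) to 1.0 (fully open).
Only numpy, scipy, OpenCV 4.12 (cv2) and the standard library are available. Lean on these libraries where they do the work, as an engineer would, in place of code of your own. Each camera call takes 0.05 s, during which the arm holds its last target.

### The job

Two of the five saucers in the drainer are chipped. Draw those two out without disturbing the sound ones, put them in the open breakages box, and then slide the box's hatch fully shut so that nobody reaches in onto the broken edges.

Things in the scene. Friction and masses are not known exactly. Their poses are not given: they have to be found in the camera images.
- drainer: wooden plate drainer, fixed, 252 (own x, away from the robot) x 116 mm, two round rails (tops 34 mm up, own y +-42), two rows of slanted dowels to 82 mm. Five saucers stand in it in any order, 46 mm apart along x, leaning about 32 degrees from upright, tops towards the robot; 33 mm free on each side of a rim; they come out along own +x, clear after 60 mm. Origin: centre of the underside
- saucer_bitten: chipped white saucer 110 mm across and 13 mm high with a shell-shaped bite about 42 mm wide and 19 mm deep out of the rim, 47 degrees from own +x towards own +y. Origin: centre of the underside; own z: out of the eating face; own x: in its plane, to the top of the rim as it stands in the drainer. Rim: flat ring, radius 35 to 55, 8.3 to 12.9 mm up own z; foot radius 31
- saucer_snapped: chipped white saucer 110 mm across and 13 mm high with a straight piece about 80 mm long and 18 mm deep snapped off the rim, centred 70 degrees from own +x towards own -y; same axes as saucer_bitten (the rim is whole about own +x on both)
- saucer_1: sound white saucer 110 mm across and 13 mm high, standing in the drainer, same shape as the chipped ones but with an unbroken round rim; same axes as saucer_bitten
- saucer_2: sound white saucer 110 mm across and 13 mm high, standing in the drainer, same shape as the chipped ones but with an unbroken round rim; same axes as saucer_bitten
- saucer_3: sound white saucer 110 mm across and 13 mm high, standing in the drainer, same shape as the chipped ones but with an unbroken round rim; same axes as saucer_bitten
- breakages_box: white box for broken crockery, fixed, 320 (own x, away from the robot) x 158 x 80 mm, walls 6 mm, inner floor 10 mm up. Its front half (own x -154 to -4 mm) is open at the top, 138 mm wide between the lips; the rear half has a fixed deck 65 mm up and is hollow below. Origin: centre of the underside
- hatch (a joint): wooden hatch of the box, a slide along the box's own x in m: 0 = fully shut against the front wall, 0.147 = fully open, pushed back over the deck; starts well open. Its top is 75 mm above the worktop; 2 to 3 N move it; it cannot pass over a saucer that stands out of the box
- hatch_grip (a point): upright wooden pull on the hatch, 14 mm thick along the box's x, 58 mm wide along its y, from 75 to 104.5 mm above the worktop; the point is in its middle, 97 mm up, and travels with the hatch
- mill: glass mill with a grey top, 44 mm across, 90 mm high, in front of the sink, bystander; origin under its centre
- side_dish: oblong stoneware dish, 113 x 157 x 24 mm, bystander; origin under its centre

How it is judged:
On the way:
1. both chipped saucers lie in the breakages box, below its hatch (x of saucer_bitten in the frame of breakages_box between -0.155 and 0.155 m and y of saucer_bitten in the frame of breakages_box between -0.073 and 0.073 m and z of saucer_bitten in the frame of breakages_box between 0.005 and 0.062 m and x of saucer_snapped in the frame of breakages_box between -0.155 and 0.155 m and y of saucer_snapped in the frame of breakages_box between -0.073 and 0.073 m and z of saucer_snapped in the frame of breakages_box between 0.005 and 0.062 m), for 0.2 s.
At the end, for the whole second after the job is handed in: Both chipped saucers lie at rest inside the breakages box (below 62 mm); the hatch is within 4 mm of its shut stop; the three sound saucers are at rest in the drainer within 20 mm, the mill and side dish within 30 mm, of where they stood (all of step 1 and value of joint hatch below 0.004 m and linear speed of each of saucer_bitten, saucer_snapped, saucer_1, saucer_2, saucer_3 below 0.02 m/s and distance of each of saucer_1, saucer_2, saucer_3 from where it was at the start of the episode below 0.02 m and distance of each of mill, side_dish from where it was at the start of the episode below 0.03 m); the robot touches nothing.
It fails at once if a sound saucer is shifted 30 mm or more (distance of any of saucer_1, saucer_2, saucer_3 from where it was at the start of the episode above 0.03 m).
It fails at once if the mill or the side dish is pushed 40 mm or more (distance of any of mill, side_dish from where it was at the start of the episode above 0.04 m).
It also fails if it takes over 64 s, if anything falls off the work surface, if the arm or the gripper's body presses on something with over 40 N, if the wrist force passes 120 N, or if a joint passes its speed limit or range.

## Working session

There is one attempt and no reset: what is moved stays moved. The work goes in short steps, Python scripts to look and compute and a tool call to move; the robot and the scene stay as the last step left them, time stands still between calls to the robot, and variables do not carry over. Pictures are saved under pics/ and viewed, and the job is handed in when it is done.

Besides the shell and the picture viewer there is one more tool, called by a JSON object that holds its "op" and its "data", one argument or row to a line. step_arm: Moves the arm, as the interface text tells. Its arguments: {"type":"object","properties":{"increments":{"type":"array"}},"required":["increments"]}

```bash
ls; mkdir -p pics; python3 - <<'E'
from workcell import manip
import cv2,numpy as np
print(manip.state())
for n in ["scene","top"]:
    c=manip.read_camera(n); cv2.imwrite(f"pics/{n}0.png",c["image"]); np.savez(f"/tmp/{n}0.npz",**c)
    print(n,c["K"],c["rvec"],c["tvec"])
c=manip.read_camera("wrist");cv2.imwrite("pics/wrist0.png",c["image"]);print(c["K"],c["tool_from_camera"])
E
```

```text
pics
{'clock': 0.0, 'q': array([-1.29024374e+00,  3.26949146e-01, -1.93592653e-01,  1.05200927e+00,
       -2.00169165e-05,  1.43661592e+00]), 'dq': array([-0.00064663, -0.00034079, -0.00050677, -0.00163078, -0.00026756,
       -0.00017823]), 'effort': array([-3.44683067e-03, -4.43400729e+01,  2.62438667e+01,  1.55807950e-02,
        2.39796987e-05, -1.85527676e-05]), 'tcp_pos': array([ 0.22147356, -0.50280655,  0.23849564]), 'orientation': array([-3.13985101e+00, -2.14908538e-04,  4.14732829e-01]), 'ft_force': array([-0.06992388, -0.2340682 , -0.03957094]), 'torque': array([-0.00722789,  0.00422361, -0.01499508]), 'finger_gap': 1.0027998893116503}
scene [[445.24965019   0.         277.70794451]
 [  0.         445.24965019 212.17846643]
 [  0.           0.           1.        ]] [ 1.14764933 -2.31136611  0.99609913] [0.39912335 0.30166099 0.98051818]
top [[415.51874136   0.         272.31369486]
 [  0.         415.51874136 208.12704928]
 [  0.           0.           1.        ]] [ 2.16713995 -2.22079829  0.10985269] [0.11604081 0.52719473 1.1025049 ]
[[370.67600809   0.         278.26650773]
 [  0.         370.67600809 208.88373041]
 [  0.           0.           1.        ]] [[-7.93384550e-05 -9.55044077e-01 -2.96463833e-01  7.51439091e-02]
 [ 9.99999821e-01 -2.51485966e-04  5.42534109e-04 -3.73481638e-04]
 [-5.92700481e-04 -2.96463737e-01  9.55043926e-01 -1.34378350e-01]
 [ 0.00000000e+00  0.00000000e+00  0.00000000e+00  1.00000000e+00]]
```

View pics/scene0.png

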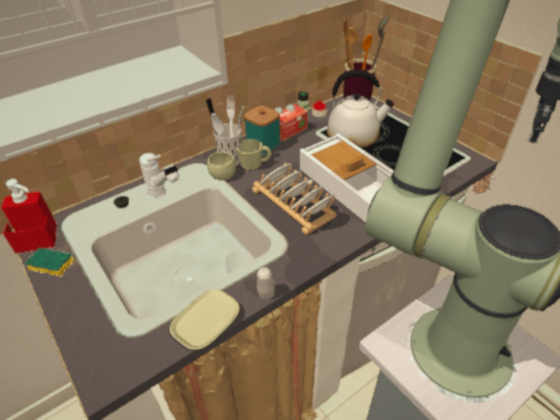

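View pics/top0.png

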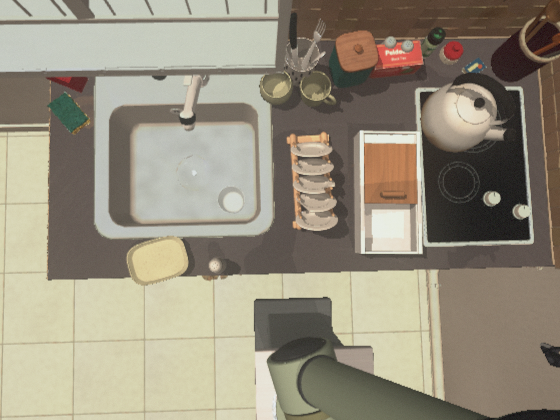

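View pics/wrist0.png

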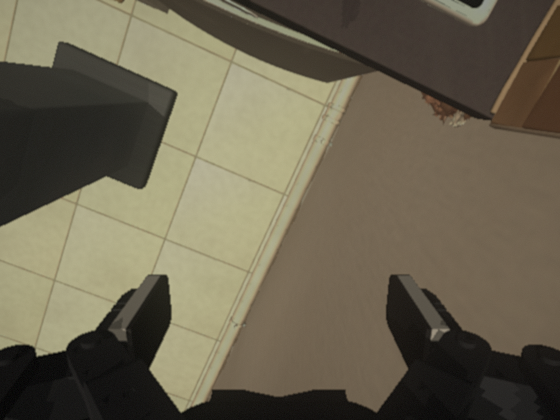

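The scene and top views show the drainer at about top pixel (312,182) with its five saucers. The box is at (390,192) with the hatch at the rear, the mill at (217,266) and the dish at (158,260). Next I'll zoom in and measure.

```bash
cat > h.py <<'E'
import cv2,numpy as np
from scipy.spatial.transform import Rotation as Ro
def load(p): return dict(np.load(p))
def cam(c):
    R=cv2.Rodrigues(np.asarray(c["rvec"],float))[0]; t=np.asarray(c["tvec"],float).ravel(); return R,t
def plane(c,uv,z):
    R,t=cam(c); K=c["K"]; uv=np.atleast_2d(uv).astype(float)
    d=np.c_[uv,np.ones(len(uv))]@np.linalg.inv(K).T@R; o=-R.T@t
    s=(z-o[2])/d[:,2]; return o+s[:,None]*d
def cloud(c):
    R,t=cam(c);K=c["K"];z=c["z_map"];v,u=np.mgrid[:z.shape[0],:z.shape[1]]
    p=np.stack([(u-K[0,2])/K[0,0]*z,(v-K[1,2])/K[1,1]*z,z],-1)
    return (p-t)@R
def proj(c,P):
    R,t=cam(c); p=np.atleast_2d(P)@R.T+t; p=p@c["K"].T; return p[:,:2]/p[:,2:]
E
python3 - <<'E'
from h import *
c=load("/tmp/top0.npz"); im=c["image"]
cv2.imwrite("pics/topz.png",cv2.resize(im[120:262,270:430],None,fx=4.2,fy=4.2,interpolation=cv2.INTER_CUBIC))
s=load("/tmp/scene0.npz")
cv2.imwrite("pics/scz.png",cv2.resize(s["image"][120:240,240:400],None,fx=5,fy=5,interpolation=cv2.INTER_CUBIC))
# box outer corners, drainer
print(plane(c,[[361,131],[422,131],[422,254],[356,254]],.08))
print(plane(c,[[312,180]],.06))
P=cloud(c)
print(P[182,312],P[200,400],P[165,390],P[240,390])
E
```

```text
[[ 0.72087916 -0.13106827  0.08      ]
 [ 0.71780886 -0.29106927  0.08      ]
 [ 0.39892942 -0.27414547  0.08      ]
 [ 0.40334723 -0.10504199  0.08      ]]
[[ 0.59813441 -0.00163288  0.06      ]]
[ 0.5944422  -0.00288097  0.04847036] [ 0.53899881 -0.22648759  0.07379302] [ 0.63066001 -0.20404234  0.0760113 ] [ 0.43600306 -0.21577184  0.00812299]
```

View pics/topz.png

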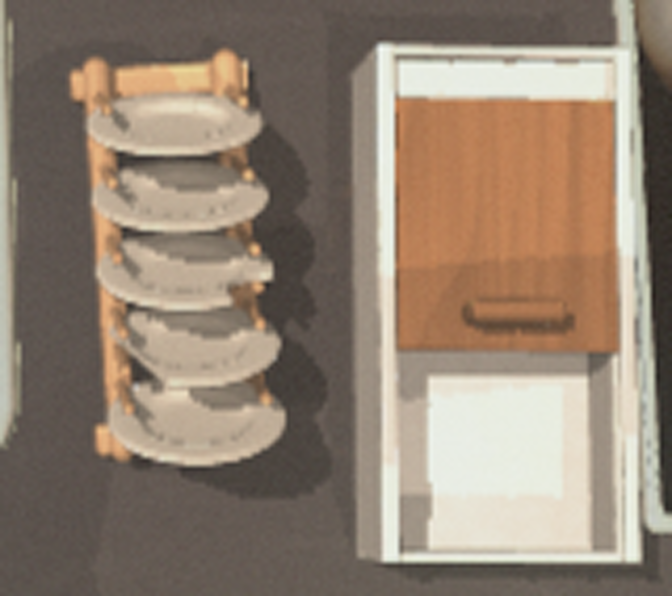

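View pics/scz.png

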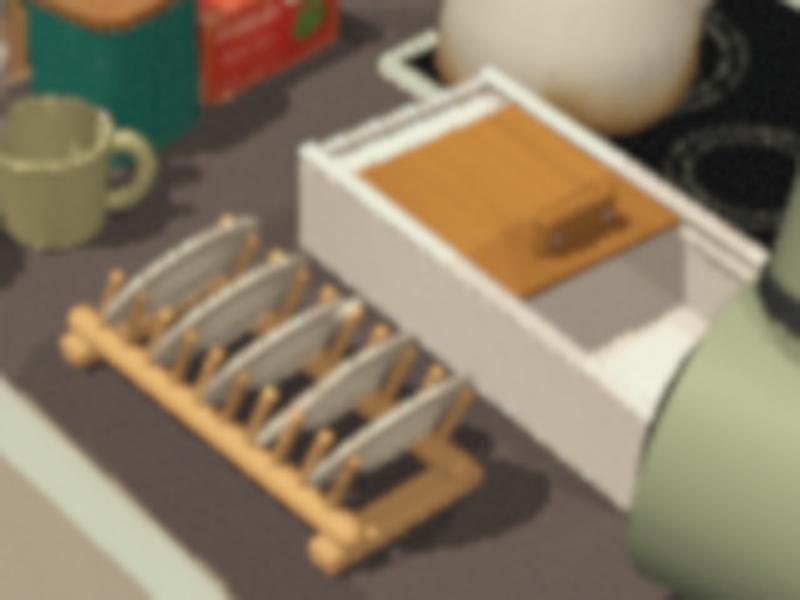

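```bash
cat >> h.py <<'E'
def pose(s): return np.array(s["tcp_pos"]),Ro.from_euler("xyz",s["orientation"])
def plan(p,R,pg,Rg,n,g):
    rv=(R.inv()*Rg).as_rotvec(); dp=(np.asarray(pg)-p)/n; rd=np.degrees(rv)/n
    rows=[]
    for i in range(n):
        rows.append([list(np.round(rd,2)),list(np.round(R.inv().apply(dp),4)),g]); R=R*Ro.from_rotvec(rv/n)
    print("per-row max mm",np.abs(dp).max()*1e3,"deg",np.abs(rd).max())
    for r in rows: print("[[%g,%g,%g],[%g,%g,%g],%g],"%(*r[0],*r[1],g))
def go(pg,Rg,n,g):
    from workcell import manip
    s=manip.state(); p,R=pose(s); plan(p,R,pg,Rg,n,g)
def down(yaw,tilt=0):
    "tool z = down tilted by tilt (deg) towards heading yaw-90 ; tool y along heading"
    h=np.radians(yaw); t=np.radians(tilt)
    fx=np.array([np.cos(h),np.sin(h),0]); z=np.sin(t)*fx-np.cos(t)*np.array([0,0,1]); y=np.cos(t)*fx+np.sin(t)*np.array([0,0,1])
    return Ro.from_matrix(np.c_[np.cross(y,z),y,z])
E
python3 - <<'E'
from h import *
go([0.47,-0.05,0.36],down(0),12,0.4)
E
```

```text
per-row max mm 37.74502114570532 deg 5.519665677327492
[[-0.01,-0,-5.52],[0.0342,-0.0262,-0.0101],0.4],
[[-0.01,-0,-5.52],[0.0365,-0.0228,-0.0101],0.4],
[[-0.01,-0,-5.52],[0.0385,-0.0192,-0.0101],0.4],
[[-0.01,-0,-5.52],[0.0402,-0.0154,-0.0101],0.4],
[[-0.01,-0,-5.52],[0.0415,-0.0114,-0.0101],0.4],
[[-0.01,-0,-5.52],[0.0424,-0.0074,-0.0101],0.4],
[[-0.01,-0,-5.52],[0.0429,-0.0033,-0.0101],0.4],
[[-0.01,-0,-5.52],[0.043,0.0009,-0.0101],0.4],
[[-0.01,-0,-5.52],[0.0428,0.005,-0.0101],0.4],
[[-0.01,-0,-5.52],[0.0421,0.0091,-0.0101],0.4],
[[-0.01,-0,-5.52],[0.041,0.0131,-0.0101],0.4],
[[-0.01,-0,-5.52],[0.0396,0.017,-0.0101],0.4],
```

{"op": "step_arm", "data": {
  "increments": [
    [[0,0,-5.5],[0.034,-0.026,-0.01],0.4],
    [[0,0,-5.5],[0.0365,-0.023,-0.01],0.4],
    [[0,0,-5.5],[0.0385,-0.019,-0.01],0.4],
    [[0,0,-5.5],[0.04,-0.0155,-0.01],0.4],
    [[0,0,-5.5],[0.0415,-0.0115,-0.01],0.4],
    [[0,0,-5.5],[0.0425,-0.0075,-0.01],0.4],
    [[0,0,-5.5],[0.043,-0.0035,-0.01],0.4],
    [[0,0,-5.5],[0.043,0.001,-0.01],0.4]
  ]
}}

```text
clock: 0.95
tcp_pos: [0.3876, -0.1999, 0.3197]
orientation: [3.142, -0.0, 1.186]
ft_force: [1.9, -1.9, -0.3]
finger_gap: 0.4
```

{"op": "step_arm", "data": {
  "increments": [
    [[0,0,-5.5],[0.043,0.005,-0.01],0.4],
    [[0,0,-5.5],[0.042,0.009,-0.01],0.4],
    [[0,0,-5.5],[0.041,0.013,-0.01],0.4],
    [[0,0,-5.5],[0.0395,0.017,-0.01],0.4],
    [[0,0,0],[0,0,0],0.4]
  ]
}}

```text
clock: 1.45
tcp_pos: [0.4724, -0.047, 0.3602]
orientation: [3.139, -0.001, 1.575]
ft_force: [0.6, -0.0, -0.6]
finger_gap: 0.399
```

```bash
cat >> h.py <<'E'
def wshot(name):
    from workcell import manip
    s=manip.state(); c=manip.read_camera("wrist"); p,R=pose(s)
    T=c["tool_from_camera"]; W=np.eye(4); W[:3,:3]=R.as_matrix(); W[:3,3]=p
    C=np.linalg.inv(W@T)   # world->cam
    d=dict(image=c["image"],z_map=c["z_map"],K=c["K"],rvec=cv2.Rodrigues(C[:3,:3])[0].ravel(),tvec=C[:3,3])
    np.savez(f"/tmp/{name}.npz",**d); cv2.imwrite(f"pics/{name}.png",c["image"]); return d
def shot(n,name):
    from workcell import manip
    c=manip.read_camera(n); np.savez(f"/tmp/{name}.npz",**c); cv2.imwrite(f"pics/{name}.png",c["image"]); return c
E
python3 - <<'E'
from h import *
from workcell import manip
print(manip.state()["tcp_pos"],manip.state()["q"])
wshot("w1")
E
```

```text
[ 0.47241369 -0.04700807  0.36021246] [-0.25584088  0.12814171 -0.14145307  1.29910547  0.00159181  1.31100969]
```

View pics/w1.png

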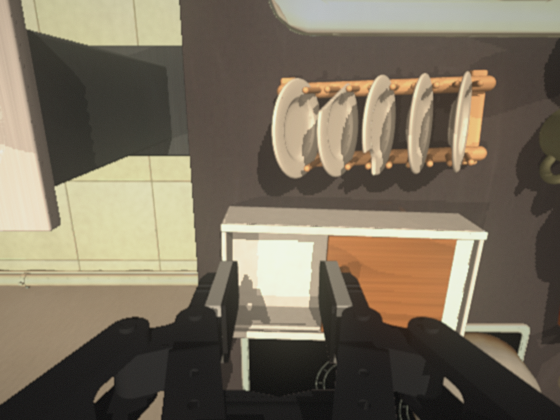

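The wrist view shows the drainer at (380,125) and the box at (350,280). The second and third saucers from the robot, at (338,132) and (378,125), look chipped, so I'll zoom to confirm.

```bash
python3 - <<'E'
from h import *
c=load("/tmp/w1.npz"); im=c["image"]
cv2.imwrite("pics/w1z.png",cv2.resize(im[60:190,265:500],None,fx=3.4,fy=3.4,interpolation=cv2.INTER_CUBIC))
# box top in wrist and top
E
```

```text
(no output)
```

View pics/w1z.png

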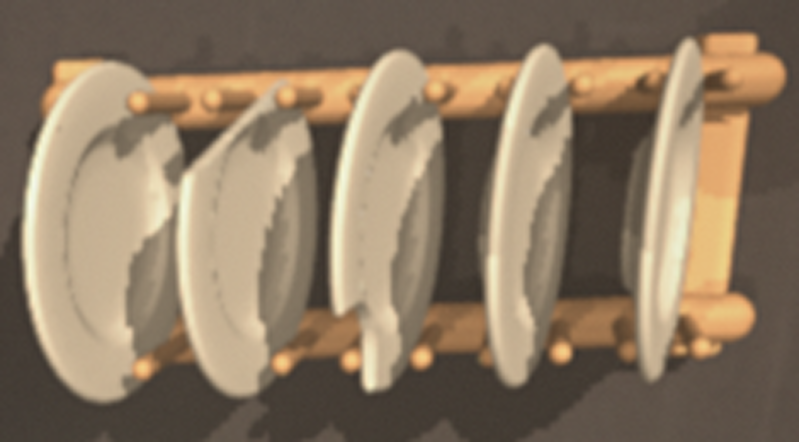

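Confirmed: the second from the front is the snapped one (straight cut on the +y side). The third is the bitten one (notch on the −y side). Now for metric positions.

```bash
python3 - <<'E'
from h import *
for n in ["w1","top0"]:
    c=load(f"/tmp/{n}.npz"); P=cloud(c); im=c["image"]; hsv=cv2.cvtColor(im,cv2.COLOR_BGR2HSV)
    ok=c["z_map"]>0
    x,y,z=P[...,0],P[...,1],P[...,2]
    reg=ok&(x>.42)&(x<.78)&(y>-.085)&(y<.085)
    wood=reg&(hsv[...,1]>95)&(hsv[...,0]<25)&(z>.015)
    for sg in (1,-1):
        m=wood&(z<.042)&(sg*(y)>.02)
        pts=P[m][:, :2]
        vx,vy,x0,y0=cv2.fitLine(pts.astype(np.float32),cv2.DIST_HUBER,0,.01,.01).ravel()
        print(n,"rail",sg,len(pts),"yaw",np.degrees(np.arctan(vy/vx)),"y at .6",y0+vy/vx*(.6-x0),"xr",np.percentile(pts[:,0],[1,99]),"z98",np.percentile(P[m][:,2],98))
    white=reg&(hsv[...,1]<80)&(z>.02)&(hsv[...,2]>80)
    nl,lab,st,ce=cv2.connectedComponentsWithStats(white.astype(np.uint8))
    for i in range(1,nl):
        if st[i,4]>60:
            q=P[lab==i]; top=q[q[:,2]>np.percentile(q[:,2],95)]
            print(" comp",st[i].tolist(),"top pts",top.mean(0).round(4),"zmax",q[:,2].max().round(4),"minx",q[:,0].min().round(4),"y",q[:,1].min().round(3),q[:,1].max().round(3))
    # box
    b=ok&(x>.37)&(x<.76)&(y<-.085)&(y>-.32)
    wall=b&(hsv[...,1]<60)&(abs(z-.08)<.004)
    if wall.sum()>50:
        r=cv2.minAreaRect(P[wall][:,:2].astype(np.float32)*1000); print("box",r)
    w=b&(hsv[...,1]>95)&(hsv[...,0]<25)&(z>.065)&(z<.085)
    r=cv2.minAreaRect(P[w][:,:2].astype(np.float32)*1000); print("hatch",r)
    g=b&(hsv[...,1]>80)&(z>.09)&(z<.12)
    if g.sum()>5: print("grip",g.sum(),P[g].mean(0),P[g].min(0),P[g].max(0))
E
```

```text
w1 rail 1 1807 yaw 0.7302773 y at .6 0.03871538 xr [0.47439935 0.72690436] z98 0.035481322282898825
w1 rail -1 1117 yaw 3.0842283 y at .6 -0.043675628 xr [0.52135507 0.73109687] z98 0.037884478040581045
 comp [448, 71, 24, 101, 1399] top pts [ 0.651  -0.0017  0.1142] zmax 0.1159 minx 0.649 y -0.055 0.053
 comp [406, 73, 27, 100, 1933] top pts [ 0.6054 -0.0044  0.1139] zmax 0.1156 minx 0.603 y -0.056 0.051
 comp [362, 74, 34, 101, 2433] top pts [ 0.5594 -0.0056  0.1131] zmax 0.1155 minx 0.557 y -0.059 0.05
 comp [272, 78, 86, 100, 6328] top pts [ 0.4894 -0.009   0.113 ] zmax 0.1159 minx 0.4659 y -0.063 0.045
 comp [205, 260, 34, 58, 826] top pts [ 0.4514 -0.0366  0.3919] zmax 0.3959 minx 0.4463 y -0.051 -0.034
 comp [320, 260, 33, 57, 774] top pts [ 0.4919 -0.0363  0.3918] zmax 0.3962 minx 0.4889 y -0.04 -0.034
 comp [89, 316, 86, 25, 91] top pts [ 0.4208 -0.035   0.4084] zmax 0.4095 minx 0.4202 y -0.041 -0.034
 comp [468, 340, 73, 53, 94] top pts [ 0.5296 -0.0344  0.4277] zmax 0.428 minx 0.5228 y -0.036 -0.033
box ((561.7464599609375, -201.66580200195312), (158.99269104003906, 319.21
[... 296 characters left out ...]
 0.04159423 xr [0.47417404 0.72744589] z98 0.03613441680143879
top0 rail -1 151 yaw 4.070438 y at .6 -0.045826938 xr [0.54574053 0.73176908] z98 0.03615996000516232
 comp [291, 142, 42, 16, 503] top pts [0.6511 0.0014 0.1132] zmax 0.1182 minx 0.6485 y -0.054 0.052
 comp [292, 159, 46, 72, 2344] top pts [ 0.5314 -0.0058  0.1128] zmax 0.1182 minx 0.4657 y -0.063 0.051
box ((560.84716796875, -201.302490234375), (159.18759155273438, 319.84100341796875), 88.41455078125)
hatch ((609.5499267578125, -203.19183349609375), (137.5319366455078, 155.9875946044922), 88.21021270751953)
grip 129 [ 0.55152718 -0.1991945   0.10157883] [ 0.54480491 -0.22871743  0.09009018] [ 0.55845793 -0.17196719  0.10742994]
```

```bash
python3 - <<'E'
from h import *
R=down(2.3,32); T=np.array([.5156,-.0063,.1056])
g=T-R.apply([0,0,.11]); print(g); go(g,R,8,0.25)
E
```

```text
[ 0.45735584 -0.00863933  0.19888529]
per-row max mm 20.074555032010714 deg 3.995253879320977
[[-4,0.08,-0.28],[0.005,-0.0017,0.0201],0.25],
[[-4,0.08,-0.28],[0.005,-0.0031,0.0199],0.25],
[[-4,0.08,-0.28],[0.005,-0.0045,0.0197],0.25],
[[-4,0.08,-0.28],[0.005,-0.0058,0.0193],0.25],
[[-4,0.08,-0.28],[0.005,-0.0071,0.0189],0.25],
[[-4,0.08,-0.28],[0.005,-0.0084,0.0183],0.25],
[[-4,0.08,-0.28],[0.005,-0.0096,0.0177],0.25],
[[-4,0.08,-0.28],[0.0051,-0.0108,0.017],0.25],
```

{"op": "step_arm", "data": {
  "increments": [
    [[-4,0,-0.3],[0.005,-0.0017,0.02],0.25],
    [[-4,0,-0.3],[0.005,-0.003,0.02],0.25],
    [[-4,0,-0.3],[0.005,-0.0045,0.0197],0.25],
    [[-4,0,-0.3],[0.005,-0.006,0.0193],0.25],
    [[-4,0.2,-0.3],[0.005,-0.007,0.019],0.25],
    [[-4,0.2,-0.3],[0.005,-0.0084,0.0183],0.25],
    [[-4,0.2,-0.3],[0.005,-0.0096,0.0177],0.25],
    [[-4,0,-0.2],[0.005,-0.0108,0.017],0.25]
  ]
}}

```text
clock: 2.3
tcp_pos: [0.4556, -0.0121, 0.1977]
orientation: [2.58, 0.001, 1.606]
ft_force: [0.6, -0.2, -0.9]
finger_gap: 0.249
```

{"op": "step_arm", "data": {
  "increments": [
    [[0,0,0],[0,0,0],0.25]
  ]
}}

```text
clock: 2.4
tcp_pos: [0.4492, -0.01, 0.192]
orientation: [2.594, -0.003, 1.606]
ft_force: [-1.1, -0.1, 0.1]
finger_gap: 0.25
```

```bash
python3 - <<'E'
from h import *
from workcell import manip
s=manip.state();print(s["tcp_pos"],s["q"])
p,R=pose(s);print(R.as_matrix().round(3), down(2.3,32).as_matrix().round(3))
c=wshot("w2"); shot("scene","s2")
P=cloud(c);im=c["image"]; hsv=cv2.cvtColor(im,cv2.COLOR_BGR2HSV);x,y,z=P[...,0],P[...,1],P[...,2]
# in drainer-tilted axes: coordinates along tool y (own z) and -tool z (own x) for y slices
R=down(2.3,32); q=(P-np.array([.5156,-.0063,.1056]))@R.as_matrix()
m=(c["z_map"]>0)&(hsv[...,1]<80)&(hsv[...,2]>80)&(z>.03)&(z<.13)&(abs(q[...,0])<.012)&(x>.42)&(x<.75)
qq=q[m]
# cluster on own z coordinate
for k in range(-1,4):
    o=np.array([0,k*.046*np.cos(np.radians(32)),k*.046*np.sin(np.radians(32))])
    d=qq-o; a=d[(abs(d[:,1])<.015)&(d[:,2]>-.03)&(d[:,2]<.01)]
    if len(a)>5:
        e=a[a[:,2]<a[:,2].min()+.012]; print(k,len(a),"edge at tool z",a[:,2].min().round(4),"face y",np.median(e[:,1]).round(4))
E
```

```text
[ 0.4492479  -0.01002237  0.19199264] [-0.30592054 -0.15270212 -1.03830987  0.16440191  0.17732656  1.27760954]
[[-0.035  0.853  0.52 ]
 [ 0.999  0.029  0.021]
 [ 0.003  0.521 -0.854]] [[-0.04   0.847  0.529]
 [ 0.999  0.034  0.021]
 [-0.     0.53  -0.848]]
-1 370 edge at tool z -0.0109 face y 0.0024
0 276 edge at tool z -0.0107 face y 0.0008
1 324 edge at tool z -0.0103 face y -0.0
2 354 edge at tool z -0.0104 face y 0.0002
3 371 edge at tool z -0.0106 face y -0.0001
```

View pics/w2.png

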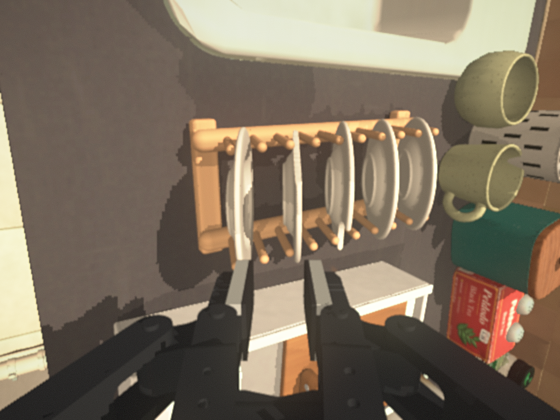

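View pics/s2.png

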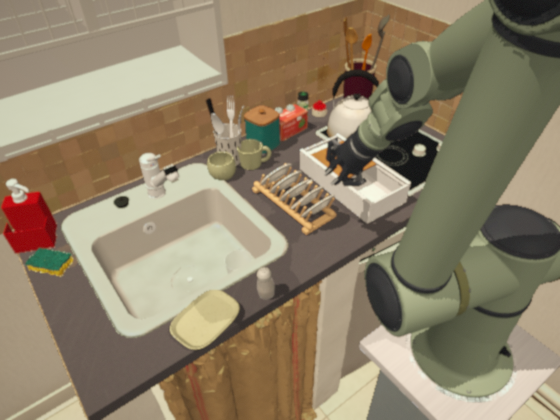

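Snapped saucer: its rim edge and face are within about 1 mm of the planned grasp. Approaching in two stages.

```bash
python3 - <<'E'
from h import *
from workcell import manip
print(manip.state()["tcp_pos"])
R=down(2.3,32); T=np.array([.5156,-.0063,.1056])+R.apply([0,.001,0])
g=T-R.apply([0,0,.055]); print(g); go(g,R,4,0.25)
E
```

```text
[ 0.45610165 -0.01192445  0.19837627]
[ 0.48732529 -0.00743563  0.15277256]
per-row max mm 11.400925313085015 deg 0.045083954445595605
[[-0.04,0.04,-0.05],[0.0008,0.0006,0.0138],0.25],
[[-0.04,0.04,-0.05],[0.0008,0.0006,0.0138],0.25],
[[-0.04,0.04,-0.05],[0.0008,0.0006,0.0138],0.25],
[[-0.04,0.04,-0.05],[0.0008,0.0006,0.0138],0.25],
```

{"op": "step_arm", "data": {
  "increments": [
    [[0,0,0],[0.001,0.0005,0.0138],0.25],
    [[0,0,0],[0.001,0.0005,0.0138],0.25],
    [[0,0,0],[0.001,0.0005,0.0138],0.25],
    [[0,0,0],[0.0005,0.0005,0.0138],0.25],
    [[0,0,0],[0,0,0],0.25],
    [[0,0,0],[0,0,0],0.25],
    [[0,0,0],[0,0,0],0.25]
  ]
}}

```text
clock: 3.2
tcp_pos: [0.4886, -0.007, 0.154]
orientation: [2.582, 0.001, 1.609]
ft_force: [1.0, 0.2, -0.5]
finger_gap: 0.248
```

```bash
cat > chk.py <<'E'
from h import *
def chk(c,T,R,ks=range(-1,4)):
    P=cloud(c);im=c["image"]; hsv=cv2.cvtColor(im,cv2.COLOR_BGR2HSV);x,y,z=P[...,0],P[...,1],P[...,2]
    q=(P-T)@R.as_matrix()
    m=(c["z_map"]>0)&(hsv[...,1]<80)&(hsv[...,2]>80)&(z>.03)&(z<.13)&(abs(q[...,0])<.012)&(x>.42)&(x<.75)
    qq=q[m]
    for k in ks:
        o=np.array([0,k*.046*np.cos(np.radians(32)),k*.046*np.sin(np.radians(32))])
        d=qq-o; a=d[(abs(d[:,1])<.015)&(d[:,2]>-.03)&(d[:,2]<.01)]
        if len(a)>5:
            e=a[a[:,2]<a[:,2].min()+.012]; print(k,len(a),"edge",a[:,2].min().round(4),"face y",np.percentile(e[:,1],[5,50,95]).round(4))
E
python3 - <<'E'
from chk import *
from workcell import manip
s=manip.state(); print(s["tcp_pos"])
R=down(2.3,32); T=np.array([.5156,-.0063,.1056])+R.apply([0,.001,0])
c=wshot("w3"); chk(c,T,R)
p,Rc=pose(manip.state()); print("tip in target frame",R.inv().apply(p-T), manip.state()["dq"].round(3))
go(T,R,5,0.25)
E
```

```text
[ 0.48862754 -0.00702155  0.15401624]
-1 738 edge -0.0102 face y [-0.0007  0.002   0.003 ]
0 360 edge -0.0104 face y [-0.0017  0.      0.0021]
1 472 edge -0.0102 face y [-0.0023 -0.0009  0.0019]
2 520 edge -0.0104 face y [-0.0018 -0.001   0.0021]
3 517 edge -0.0109 face y [-0.0019 -0.0011  0.0017]
tip in target frame [ 0.00048705  0.00143899 -0.05538759] [ 0.001 -0.003 -0.015 -0.01   0.001 -0.   ]
per-row max mm 9.546776855943694 deg 0.02781364021528624
[[0.02,0.03,-0.02],[-0.0001,-0.0003,0.0111],0.25],
[[0.02,0.03,-0.02],[-0.0001,-0.0003,0.0111],0.25],
[[0.02,0.03,-0.02],[-0.0001,-0.0003,0.0111],0.25],
[[0.02,0.03,-0.02],[-0.0001,-0.0003,0.0111],0.25],
[[0.02,0.03,-0.02],[-0.0001,-0.0003,0.0111],0.25],
```

View pics/w3.png

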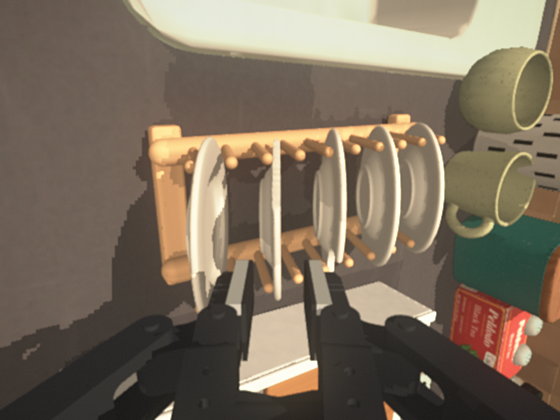

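The wrist view has the snapped rim at column 278, centred between the pads (238 and 318). Going in.

{"op": "step_arm", "data": {
  "increments": [
    [[0,0,0],[0,-0.0003,0.011],0.25],
    [[0,0,0],[0,-0.0003,0.011],0.25],
    [[0,0,0],[0,-0.0003,0.011],0.25],
    [[0,0,0],[0,-0.0003,0.011],0.25],
    [[0,0,0],[0,0,0.011],0.25],
    [[0,0,0],[0,0,0],0.25],
    [[0,0,0],[0,0,0],0.25]
  ]
}}

```text
clock: 3.95
tcp_pos: [0.5156, -0.0056, 0.1058]
orientation: [2.583, 0.001, 1.609]
ft_force: [0.1, 0.3, 0.4]
finger_gap: 0.25
```

{"op": "step_arm", "data": {
  "increments": [
    [[0,0,0],[0,0,0],0.0],
    [[0,0,0],[0,0,0],0.0],
    [[0,0,0],[0,0,0],0.0],
    [[0,0,0],[0,0,0],0.0],
    [[0,0,0],[0,0,0],0.0]
  ]
}}

```text
clock: 4.45
tcp_pos: [0.5166, -0.0055, 0.1063]
orientation: [2.581, 0.001, 1.609]
ft_force: [-0.7, 0.0, 5.8]
finger_gap: 0.034
```

```bash
python3 - <<'E'
from chk import *
from workcell import manip
R=down(2.3,32); T=np.array([.5156,-.0063,.1056])+R.apply([0,.001,0])
p,Rc=pose(manip.state()); print("tip in target frame",R.inv().apply(p-T))
wshot("w4")
E
```

```text
tip in target frame [ 0.00075241  0.00023413 -0.00010525]
```

View pics/w4.png

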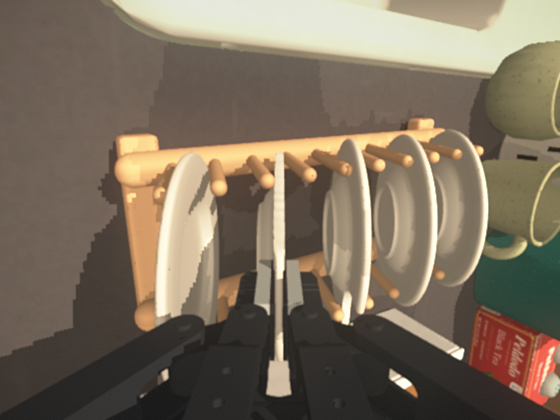

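The pads are closed on the rim (gap 0.034). Drawing it out along the tool axis.

{"op": "step_arm", "data": {
  "increments": [
    [[0,0,0],[0,0,-0.006],0.0],
    [[0,0,0],[0,0,-0.01],0.0],
    [[0,0,0],[0,0,-0.012],0.0],
    [[0,0,0],[0,0,-0.014],0.0],
    [[0,0,0],[0,0,-0.014],0.0],
    [[0,0,0],[0,0,-0.014],0.0],
    [[0,0,0],[0,0,-0.014],0.0],
    [[0,0,0],[0,0,-0.01],0.0]
  ]
}}

```text
clock: 5.3
tcp_pos: [0.4635, -0.0071, 0.1843]
orientation: [2.587, 0.0, 1.608]
ft_force: [-0.3, 0.7, -1.0]
finger_gap: 0.033
```

```bash
python3 - <<'E'
from chk import *
from workcell import manip
print(manip.state()["q"].round(3),manip.state()["tcp_pos"])
wshot("w5")
E
```

```text
[-0.283 -0.108 -1.035  0.112  0.166  1.296] [ 0.46349569 -0.00706638  0.18430483]
```

View pics/w5.png

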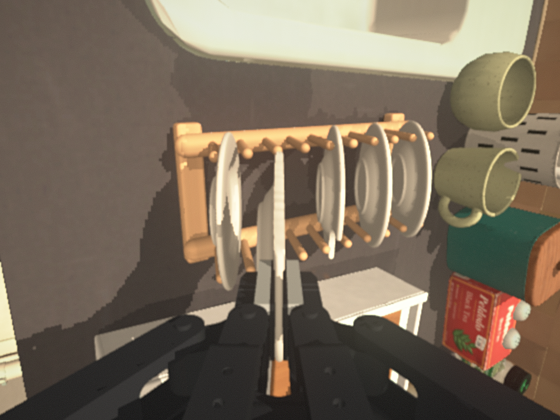

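```bash
python3 - <<'E'
from h import *
from workcell import manip
s=manip.state();p,R=pose(s)
Rg=down(-1.65,32)
print("lift, then:")
p1=p+[0,0,.045]; print(R.inv().apply([0,0,.045]))
plan(p1,R,[.466,-.199,.225],Rg,8,0)
E
```

```text
lift, then:
[-2.96433224e-05  2.37481807e-02 -3.82233310e-02]
per-row max mm 23.98925717978775 deg 0.40439911326987954
[[-0.02,-0.25,0.4],[-0.024,-0.0009,0.0003],0],
[[-0.02,-0.25,0.4],[-0.024,-0.0007,0.0004],0],
[[-0.02,-0.25,0.4],[-0.024,-0.0005,0.0005],0],
[[-0.02,-0.25,0.4],[-0.024,-0.0004,0.0006],0],
[[-0.02,-0.25,0.4],[-0.024,-0.0002,0.0007],0],
[[-0.02,-0.25,0.4],[-0.024,-0,0.0008],0],
[[-0.02,-0.25,0.4],[-0.024,0.0002,0.0009],0],
[[-0.02,-0.25,0.4],[-0.024,0.0003,0.001],0],
```

{"op": "step_arm", "data": {
  "increments": [
    [[0,0,0],[0,0.008,-0.0127],0.0],
    [[0,0,0],[0,0.008,-0.0127],0.0],
    [[0,0,0],[0,0.008,-0.0127],0.0],
    [[0,0,0],[0,0,0],0.0]
  ]
}}

```text
clock: 5.75
tcp_pos: [0.4662, -0.0075, 0.2311]
orientation: [2.582, 0.002, 1.608]
ft_force: [-0.3, -0.3, -0.8]
finger_gap: 0.033
```

{"op": "step_arm", "data": {
  "increments": [
    [[0,-0.25,0.4],[-0.012,-0.0009,0.0003],0.0],
    [[0,-0.25,0.4],[-0.024,-0.0007,0.0004],0.0],
    [[0,-0.25,0.4],[-0.024,-0.0005,0.0005],0.0],
    [[0,-0.25,0.4],[-0.024,-0.0004,0.0006],0.0],
    [[0,-0.25,0.4],[-0.024,-0.0002,0.0007],0.0],
    [[0,-0.25,0.4],[-0.024,0,0.0008],0.0],
    [[0,-0.25,0.4],[-0.024,0.0002,0.0009],0.0],
    [[0,-0.25,0.4],[-0.024,0.0003,0.001],0.0]
  ]
}}

```text
clock: 6.55
tcp_pos: [0.4669, -0.1876, 0.2226]
orientation: [2.586, -0.001, 1.542]
ft_force: [-1.0, 0.3, -1.3]
finger_gap: 0.03
```

{"op": "step_arm", "data": {
  "increments": [
    [[0,0,0],[-0.012,0,0],0.0],
    [[0,0,0],[0,0,0],0.0],
    [[0,0,0],[0,0,0],0.0],
    [[0,0,0],[0,0,0],0.0]
  ]
}}

```text
clock: 6.95
tcp_pos: [0.4674, -0.1979, 0.2241]
orientation: [2.584, -0.0, 1.544]
ft_force: [-0.1, -0.5, -0.8]
finger_gap: 0.026
```

```bash
python3 - <<'E'
from h import *
from workcell import manip
s=manip.state();p,R=pose(s);print(p,s["q"].round(3))
shot("top","t6");c=wshot("w6")
go([.468,-.199,.115],down(-1.65,32),6,0)
E
```

```text
[ 0.46743273 -0.19794406  0.22412152] [-0.759 -0.039 -0.831  0.345  0.362  0.919]
per-row max mm 18.257520218071466 deg 0.021638154593787835
[[-0,-0.01,0.02],[-0.0001,-0.0096,0.0155],0],
[[-0,-0.01,0.02],[-0.0001,-0.0096,0.0155],0],
[[-0,-0.01,0.02],[-0.0001,-0.0096,0.0155],0],
[[-0,-0.01,0.02],[-0.0001,-0.0096,0.0155],0],
[[-0,-0.01,0.02],[-0.0001,-0.0096,0.0155],0],
[[-0,-0.01,0.02],[-0.0001,-0.0096,0.0155],0],
```

View pics/w6.png

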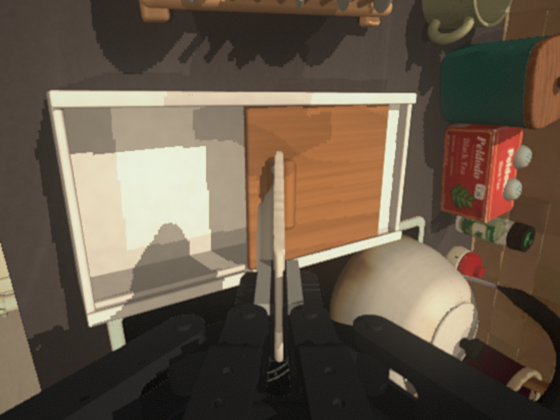

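View pics/t6.png

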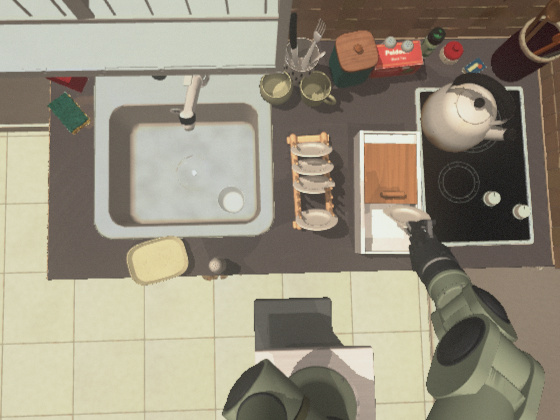

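The saucer is still held over the box, but the gap is slowly shrinking (0.033 to 0.026), so I'll place it promptly.

{"op": "step_arm", "data": {
  "increments": [
    [[0,0,0],[0,-0.0096,0.0155],0.0],
    [[0,0,0],[0,-0.0096,0.0155],0.0],
    [[0,0,0],[0,-0.0096,0.0155],0.0],
    [[0,0,0],[0,-0.0096,0.0155],0.0],
    [[0,0,0],[0,-0.0096,0.0155],0.0],
    [[0,0,0],[0,-0.0096,0.0155],0.0],
    [[0,0,0],[0,0,0],0.0],
    [[0,0,0],[0,0,0],0.0]
  ]
}}

```text
clock: 7.85
tcp_pos: [0.4683, -0.1988, 0.1154]
orientation: [2.583, 0.0, 1.544]
ft_force: [0.3, -0.8, -0.4]
finger_gap: 0.037
```

```bash
python3 - <<'E'
from h import *
from workcell import manip
s=manip.state();p,R=pose(s);print(p,s["q"].round(3))
shot("scene","s7");c=wshot("w7")
E
```

```text
[ 0.46833584 -0.19878508  0.11544567] [-0.759  0.168 -0.988 -0.02   0.362  0.919]
```

View pics/w7.png

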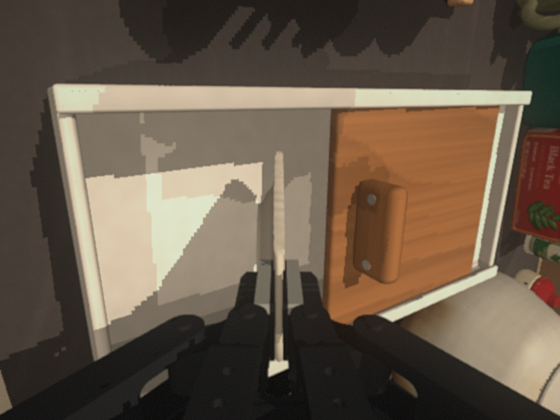

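View pics/s7.png

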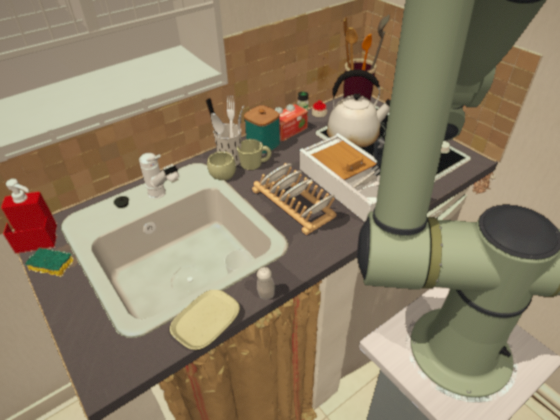

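```bash
python3 - <<'E'
from h import *
go([.483,-.1995,.097],down(-1.65,32),4,0)
E
```

```text
per-row max mm 4.86082249412324 deg 0.03353094814730319
[[0.02,0.01,0.03],[0.0001,0.0004,0.006],0],
[[0.02,0.01,0.03],[0.0001,0.0004,0.006],0],
[[0.02,0.01,0.03],[0.0001,0.0004,0.006],0],
[[0.02,0.01,0.03],[0.0001,0.0004,0.006],0],
```

{"op": "step_arm", "data": {
  "increments": [
    [[0,0,0],[0,0.0004,0.006],0.0],
    [[0,0,0],[0,0.0004,0.006],0.0],
    [[0,0,0],[0,0.0004,0.006],0.0],
    [[0,0,0],[0,0.0004,0.005],0.0],
    [[0,0,0],[0,0,0],0.0],
    [[0,0,0],[0,0,0],0.0]
  ]
}}

```text
clock: 8.55
tcp_pos: [0.4821, -0.1998, 0.0966]
orientation: [2.583, 0.001, 1.543]
ft_force: [0.0, 0.6, -0.8]
finger_gap: 0.034
```

{"op": "step_arm", "data": {
  "increments": [
    [[0,0,0],[0,0,0.003],0.0],
    [[0,0,0],[0,0,0],0.0],
    [[0,0,0],[0,0,0],0.5],
    [[0,0,0],[0,0,0],0.5],
    [[0,0,0],[0,0,0],0.5],
    [[0,0,0],[0,0,0],0.5]
  ]
}}

```text
clock: 9.15
tcp_pos: [0.4832, -0.1997, 0.0939]
orientation: [2.584, 0.0, 1.543]
ft_force: [-1.0, -0.3, -0.1]
finger_gap: 0.498
```

```bash
python3 - <<'E'
from h import *
c=wshot("w8")
E
```

```text
(no output)
```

View pics/w8.png

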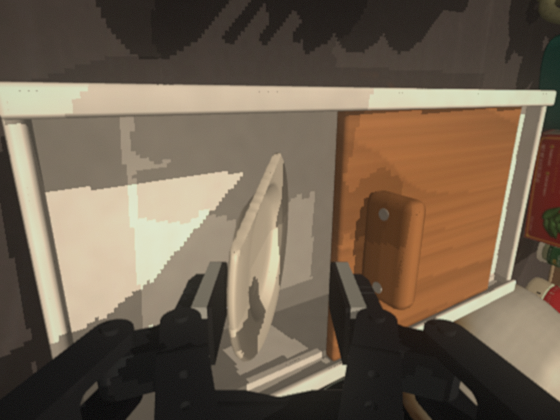

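The saucer now leans on the near finger (233,290), as expected. Retracting to let it down.

{"op": "step_arm", "data": {
  "increments": [
    [[0,0,0],[0,-0.004,-0.015],0.5],
    [[0,0,0],[0,-0.004,-0.025],0.5],
    [[0,0,0],[0,0,-0.025],0.5],
    [[0,0,0],[0,0.015,-0.025],0.5],
    [[0,0,0],[0,0.015,-0.025],0.3],
    [[0,0,0],[0,0,0],0.25],
    [[0,0,0],[0,0,0],0.25],
    [[0,0,0],[0,0,0],0.25]
  ]
}}

```text
clock: 10.0
tcp_pos: [0.4405, -0.1979, 0.2021]
orientation: [2.585, -0.0, 1.543]
ft_force: [0.5, 0.5, 0.2]
finger_gap: 0.248
```

```bash
python3 - <<'E'
from h import *
c=wshot("w9"); P=cloud(c)
from workcell import manip
print(manip.state()["tcp_pos"])
E
```

```text
[ 0.44043832 -0.19777545  0.20181284]
```

View pics/w9.png

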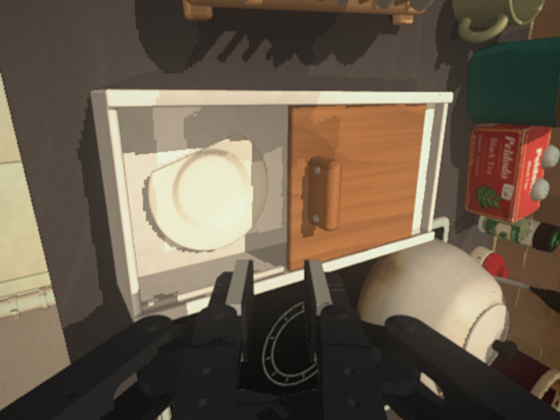

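The snapped saucer lies flat in the box, centred at wrist pixel (208,193). Now the bitten one.

```bash
python3 - <<'E'
from h import *
R=down(2.3,32); T=np.array([.5156,-.0063,.1056])+R.apply([0,.001,0])
Tb=T+.046*np.array([np.cos(np.radians(2.3)),np.sin(np.radians(2.3)),0]); print(Tb)
go(Tb-R.apply([0,0,.09]),R,8,0.25)
E
```

```text
[ 0.56241031 -0.0044199   0.10612992]
per-row max mm 23.930193781298595 deg 0.41619577444117895
[[-0.01,0.25,-0.42],[0.0242,0.006,0.0066],0.25],
[[-0.01,0.25,-0.42],[0.0241,0.0062,0.0067],0.25],
[[-0.01,0.25,-0.42],[0.024,0.0064,0.0068],0.25],
[[-0.01,0.25,-0.42],[0.0239,0.0065,0.007],0.25],
[[-0.01,0.25,-0.42],[0.0239,0.0067,0.0071],0.25],
[[-0.01,0.25,-0.42],[0.0238,0.0069,0.0072],0.25],
[[-0.01,0.25,-0.42],[0.0237,0.0071,0.0073],0.25],
[[-0.01,0.25,-0.42],[0.0236,0.0072,0.0074],0.25],
```

{"op": "step_arm", "data": {
  "increments": [
    [[0,0.25,-0.42],[0.024,0.006,0.0066],0.25],
    [[0,0.25,-0.42],[0.024,0.0062,0.0067],0.25],
    [[0,0.25,-0.42],[0.024,0.0064,0.0068],0.25],
    [[0,0.25,-0.42],[0.024,0.0065,0.007],0.25],
    [[0,0.25,-0.42],[0.024,0.0067,0.0071],0.25],
    [[0,0.25,-0.42],[0.024,0.0069,0.0072],0.25],
    [[0,0.25,-0.42],[0.0237,0.0071,0.0073],0.25],
    [[0,0.25,-0.42],[0.0236,0.0072,0.0074],0.25]
  ]
}}

```text
clock: 10.85
tcp_pos: [0.5148, -0.0057, 0.1818]
orientation: [2.586, 0.002, 1.612]
ft_force: [0.4, 0.2, -1.1]
finger_gap: 0.254
```

{"op": "step_arm", "data": {
  "increments": [
    [[0,0,0],[0,0,0],0.25],
    [[0,0,0],[0,0,0],0.25],
    [[0,0,0],[0,0,0],0.25]
  ]
}}

```text
clock: 11.15
tcp_pos: [0.5148, -0.0075, 0.1827]
orientation: [2.585, 0.002, 1.61]
ft_force: [-0.4, -0.9, 0.3]
finger_gap: 0.252
```

```bash
python3 - <<'E'
from chk import *
from workcell import manip
R=down(2.3,32); Tb=np.array([.56241,-.0044,.1061])
p,Rc=pose(manip.state()); print("tip",R.inv().apply(p-Tb), np.degrees((R.inv()*Rc).as_rotvec()))
c=wshot("w10"); chk(c,Tb,R,[-2,0,1,2])
go(Tb-R.apply([0,0,.04]),R,4,.25)
E
```

```text
tip [-0.00120226  0.00016477 -0.09023516] [ 0.09744314 -0.11663876 -0.04165003]
-2 940 edge -0.0103 face y [-0.0002  0.0025  0.0032]
0 274 edge -0.0104 face y [-0.002  -0.0001  0.0023]
1 353 edge -0.0103 face y [-0.0017 -0.0003  0.0022]
2 387 edge -0.0109 face y [-0.0017 -0.0007  0.0023]
per-row max mm 10.738447807852976 deg 0.03435072645344878
[[-0.02,0.03,0],[0.0004,-0.0001,0.0126],0.25],
[[-0.02,0.03,0],[0.0004,-0.0001,0.0126],0.25],
[[-0.02,0.03,0],[0.0004,-0.0001,0.0126],0.25],
[[-0.02,0.03,0],[0.0004,-0.0001,0.0126],0.25],
```

View pics/w10.png

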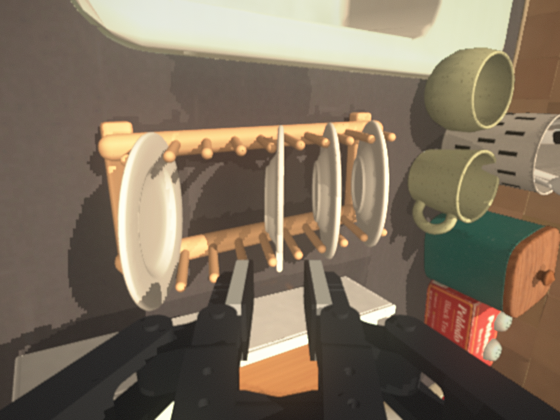

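The bitten saucer's rim is centred at column 279 and its depth matches. Going in and gripping.

{"op": "step_arm", "data": {
  "increments": [
    [[0,0,0],[0.0003,0,0.0127],0.25],
    [[0,0,0],[0.0003,0,0.0127],0.25],
    [[0,0,0],[0.0003,0,0.0127],0.25],
    [[0,0,0],[0.0003,0,0.0127],0.25],
    [[0,0,0],[0,0,0.0127],0.25],
    [[0,0,0],[0,0,0.0127],0.25],
    [[0,0,0],[0,0,0.0137],0.25],
    [[0,0,0],[0,0,0],0.25]
  ]
}}

```text
clock: 12.0
tcp_pos: [0.5627, -0.0052, 0.106]
orientation: [2.585, 0.002, 1.61]
ft_force: [-0.2, -0.6, -0.5]
finger_gap: 0.248
```

{"op": "step_arm", "data": {
  "increments": [
    [[0,0,0],[0,0,0],0.25],
    [[0,0,0],[0,0,0],0.0],
    [[0,0,0],[0,0,0],0.0],
    [[0,0,0],[0,0,0],0.0],
    [[0,0,0],[0,0,0],0.0],
    [[0,0,0],[0,0,0],0.0]
  ]
}}

```text
clock: 12.6
tcp_pos: [0.5631, -0.0044, 0.1077]
orientation: [2.583, 0.003, 1.611]
ft_force: [-2.9, -0.7, 2.2]
finger_gap: 0.034
```

{"op": "step_arm", "data": {
  "increments": [
    [[0,0,0],[0,0,-0.006],0.0],
    [[0,0,0],[0,0,-0.01],0.0],
    [[0,0,0],[0,0,-0.012],0.0],
    [[0,0,0],[0,0,-0.014],0.0],
    [[0,0,0],[0,0,-0.014],0.0],
    [[0,0,0],[0,0,-0.014],0.0],
    [[0,0,0],[0,0,-0.014],0.0],
    [[0,0,0],[0,0,-0.01],0.0]
  ]
}}

```text
clock: 13.4
tcp_pos: [0.5123, -0.0057, 0.188]
orientation: [2.583, 0.002, 1.612]
ft_force: [0.4, -0.3, -1.2]
finger_gap: 0.035
```

```bash
python3 - <<'E'
from chk import *
from workcell import manip
s=manip.state();p,R=pose(s);print(p,s["q"].round(3))
wshot("w11"); print(R.inv().apply([0,0,.045]))
plan(p+[0,0,.045],R,[.468,-.199,.225],down(-1.65,32),8,0)
E
```

```text
[ 0.51229665 -0.0056754   0.18796617] [-0.241 -0.014 -0.942  0.101  0.146  1.329]
[-9.44170573e-05  2.38516127e-02 -3.81587691e-02]
per-row max mm 24.165575579082713 deg 0.4303534110696815
[[0,-0.25,0.43],[-0.0239,-0.0061,-0.0026],0],
[[0,-0.25,0.43],[-0.024,-0.0059,-0.0025],0],
[[0,-0.25,0.43],[-0.024,-0.0057,-0.0024],0],
[[0,-0.25,0.43],[-0.0241,-0.0055,-0.0023],0],
[[0,-0.25,0.43],[-0.0241,-0.0054,-0.0021],0],
[[0,-0.25,0.43],[-0.0242,-0.0052,-0.002],0],
[[0,-0.25,0.43],[-0.0242,-0.005,-0.0019],0],
[[0,-0.25,0.43],[-0.0243,-0.0048,-0.0018],0],
```

View pics/w11.png

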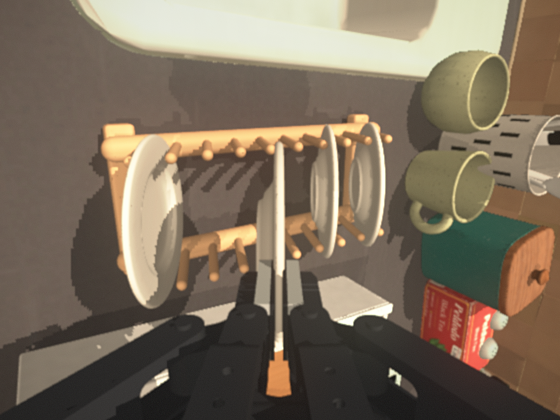

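The saucer is out and the others look undisturbed. Carrying it to the box.

{"op": "step_arm", "data": {
  "increments": [
    [[0,0,0],[0,0.008,-0.0127],0.0],
    [[0,0,0],[0,0.008,-0.0127],0.0],
    [[0,0,0],[0,0.008,-0.0127],0.0],
    [[0,-0.25,0.43],[-0.012,-0.003,-0.0013],0.0],
    [[0,-0.25,0.43],[-0.024,-0.006,-0.0026],0.0],
    [[0,-0.25,0.43],[-0.024,-0.006,-0.0025],0.0],
    [[0,-0.25,0.43],[-0.024,-0.0057,-0.0024],0.0],
    [[0,-0.25,0.43],[-0.024,-0.0055,-0.0023],0.0]
  ]
}}

```text
clock: 14.25
tcp_pos: [0.487, -0.115, 0.2275]
orientation: [2.583, 0.001, 1.568]
ft_force: [0.4, 0.8, -0.5]
finger_gap: 0.031
```

{"op": "step_arm", "data": {
  "increments": [
    [[0,-0.25,0.43],[-0.024,-0.0054,-0.0021],0.0],
    [[0,-0.25,0.43],[-0.024,-0.0052,-0.002],0.0],
    [[0,-0.25,0.43],[-0.024,-0.005,-0.0019],0.0],
    [[0,0,0],[-0.0125,-0.0025,-0.001],0.0],
    [[0,0,0],[0,0,0],0.0],
    [[0,0,0],[0,0,0],0.0],
    [[0,0,0],[0,0,0],0.0]
  ]
}}

```text
clock: 14.95
tcp_pos: [0.4672, -0.1977, 0.2239]
orientation: [2.583, -0.0, 1.543]
ft_force: [-0.5, -0.7, -1.2]
finger_gap: 0.035
```

```bash
python3 - <<'E'
from chk import *
from workcell import manip
s=manip.state();p,R=pose(s);print(p,s["q"].round(3))
c=load("/tmp/w9.npz");hsv=cv2.cvtColor(c["image"],cv2.COLOR_BGR2HSV)
P=cloud(c);m=(P[...,2]>.018)&(P[...,2]<.03)&(P[...,0]>.405)&(P[...,0]<.56)&(P[...,1]>-.27)&(P[...,1]<-.135)
q=P[m];print("first rim pts",len(q),np.percentile(q,[2,98],axis=0).round(3))
go([.468,-.199,.12],down(-1.65,32),6,0)
E
```

```text
[ 0.46721325 -0.19774778  0.22391706] [-0.759 -0.04  -0.833  0.343  0.362  0.92 ]
first rim pts 6910 [[ 0.434 -0.253  0.018]
 [ 0.535 -0.162  0.024]]
per-row max mm 17.31950934549413 deg 0.007479896922712525
[[-0,-0.01,0],[-0.0002,-0.0091,0.0148],0],
[[-0,-0.01,0],[-0.0002,-0.0091,0.0148],0],
[[-0,-0.01,0],[-0.0002,-0.0091,0.0148],0],
[[-0,-0.01,0],[-0.0002,-0.0091,0.0148],0],
[[-0,-0.01,0],[-0.0002,-0.0091,0.0148],0],
[[-0,-0.01,0],[-0.0002,-0.0091,0.0148],0],
```

{"op": "step_arm", "data": {
  "increments": [
    [[0,0,0],[0,-0.0091,0.0148],0.0],
    [[0,0,0],[0,-0.0091,0.0148],0.0],
    [[0,0,0],[0,-0.0091,0.0148],0.0],
    [[0,0,0],[0,-0.0091,0.0148],0.0],
    [[0,0,0],[0,-0.0091,0.0148],0.0],
    [[0,0,0],[0,-0.0091,0.0148],0.0],
    [[0,0,0],[0,0,0],0.0],
    [[0,0,0],[0,0,0],0.0]
  ]
}}

```text
clock: 15.75
tcp_pos: [0.4682, -0.1979, 0.1199]
orientation: [2.584, -0.001, 1.543]
ft_force: [1.0, 0.5, -0.7]
finger_gap: 0.035
```

{"op": "step_arm", "data": {
  "increments": [
    [[0,0,0],[0,0,0.004],0.0],
    [[0,0,0],[0,0,0.004],0.0],
    [[0,0,0],[0,0,0.004],0.0],
    [[0,0,0],[0,0,0],0.0],
    [[0,0,0],[0,0,0],0.0]
  ]
}}

```text
clock: 16.25
tcp_pos: [0.4748, -0.1991, 0.11]
orientation: [2.582, 0.001, 1.542]
ft_force: [0.5, 0.9, 0.4]
finger_gap: 0.029
```

```bash
python3 - <<'E'
from h import *
c=wshot("w12")
E
```

```text
(no output)
```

View pics/w12.png

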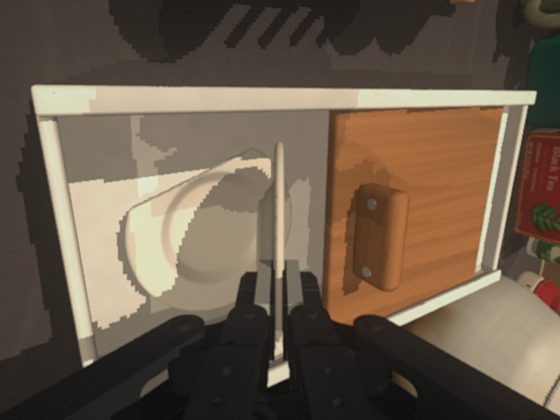

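The bitten saucer (column 279) stands over the far rim of the snapped one. Releasing it and retracting.

{"op": "step_arm", "data": {
  "increments": [
    [[0,0,0],[0,0,0.002],0.0],
    [[0,0,0],[0,0,0],0.5],
    [[0,0,0],[0,0,0],0.5],
    [[0,0,0],[0,0,0],0.5],
    [[0,0,0],[0,0,0],0.5]
  ]
}}

```text
clock: 16.8
tcp_pos: [0.4754, -0.1988, 0.108]
orientation: [2.583, -0.0, 1.542]
ft_force: [0.2, 0.1, -0.9]
finger_gap: 0.503
```

{"op": "step_arm", "data": {
  "increments": [
    [[0,0,0],[0,-0.004,-0.015],0.5],
    [[0,0,0],[0,-0.004,-0.025],0.5],
    [[0,0,0],[0,0,-0.025],0.5],
    [[0,0,0],[0,0.015,-0.025],0.5],
    [[0,0,0],[0,0.015,-0.025],0.0],
    [[0,0,0],[0,0,0],0.0],
    [[0,0,0],[0,0,0],0.0],
    [[0,0,0],[0,0,0],0.0]
  ]
}}

```text
clock: 17.6
tcp_pos: [0.4326, -0.197, 0.216]
orientation: [2.584, -0.001, 1.542]
ft_force: [0.1, 0.0, -0.2]
finger_gap: 0.004
```

```bash
python3 - <<'E'
from h import *
from workcell import manip
c=wshot("w13"); P=cloud(c); shot("top","t13")
m=(P[...,2]>.018)&(P[...,0]>.408)&(P[...,0]<.525)&(P[...,1]>-.265)&(P[...,1]<-.14)&(P[...,2]<.12)
q=P[m];print(len(q),np.percentile(q,[2,50,98,100],axis=0).round(3))
print(manip.state()["tcp_pos"])
E
```

```text
11672 [[ 0.421 -0.248  0.023]
 [ 0.47  -0.196  0.035]
 [ 0.52  -0.15   0.037]
 [ 0.525 -0.141  0.077]]
[ 0.4325472  -0.19691984  0.21569247]
```

View pics/w13.png

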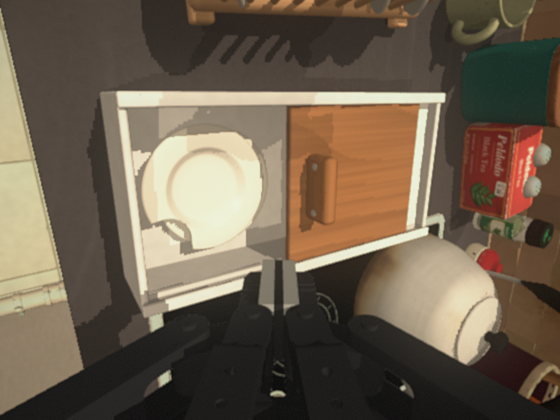

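View pics/t13.png

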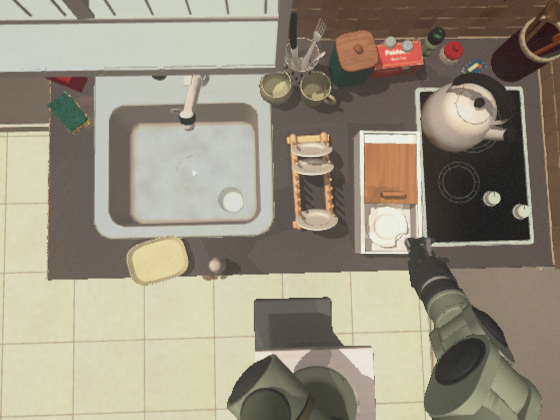

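Both chipped saucers lie nested flat in the box (top at about 36 mm), and the drainer still holds three. Now the hatch: closed fingers will go down behind the pull and push it toward the robot.

```bash
python3 - <<'E'
from h import *
go([.600,-.2015,.18],down(-1.65,0),8,0)
E
```

```text
per-row max mm 20.93159988969262 deg 3.985834999840397
[[3.99,-0.01,-0],[0,0.0154,0.0148],0],
[[3.99,-0.01,-0],[0,0.0164,0.0137],0],
[[3.99,-0.01,-0],[0,0.0173,0.0126],0],
[[3.99,-0.01,-0],[0,0.0182,0.0113],0],
[[3.99,-0.01,-0],[0,0.0189,0.01],0],
[[3.99,-0.01,-0],[0,0.0196,0.0087],0],
[[3.99,-0.01,-0],[0,0.0201,0.0073],0],
[[3.99,-0.01,-0],[0,0.0206,0.0059],0],
```

{"op": "step_arm", "data": {
  "increments": [
    [[4,0,0],[0,0.0154,0.0148],0.0],
    [[4,0,0],[0,0.0164,0.0137],0.0],
    [[4,0,0],[0,0.0173,0.0126],0.0],
    [[4,0,0],[0,0.0182,0.0113],0.0],
    [[4,0,0],[0,0.019,0.01],0.0],
    [[4,0,0],[0,0.0196,0.0087],0.0],
    [[4,0,0],[0,0.02,0.0073],0.0],
    [[4,0,0],[0,0.0206,0.006],0.0]
  ]
}}

```text
clock: 18.5
tcp_pos: [0.6011, -0.2021, 0.18]
orientation: [-3.137, -0.001, 1.542]
ft_force: [0.8, -0.6, -0.0]
finger_gap: 0.001
```

{"op": "step_arm", "data": {
  "increments": [
    [[0,0,0],[0,0,0],0.0],
    [[0,0,0],[0,0,0],0.0],
    [[0,0,0],[0,0,0],0.0],
    [[0,0,0],[0,0,0],0.0]
  ]
}}

```text
clock: 18.9
tcp_pos: [0.5996, -0.2025, 0.1822]
orientation: [3.141, 0.0, 1.541]
ft_force: [-0.4, -0.4, -0.4]
finger_gap: -0.001
```

```bash
python3 - <<'E'
from h import *
c=wshot("w14"); P=cloud(c); hsv=cv2.cvtColor(c["image"],cv2.COLOR_BGR2HSV)
m=(P[...,2]>.095)&(P[...,2]<.112)&(P[...,0]>.5)&(P[...,0]<.6)&(P[...,1]>-.25)&(P[...,1]<-.15)&(hsv[...,1]>80)
q=P[m];print(len(q),np.percentile(q,[2,50,98],axis=0).round(4))
go([.600,-.2015,.0945],down(-1.65,0),5,0)
E
```

```text
2041 [[ 0.5471 -0.2272  0.0965]
 [ 0.5546 -0.1987  0.1033]
 [ 0.5606 -0.1738  0.1052]]
per-row max mm 17.60117957507986 deg 0.010070447195392695
[[0.01,0,-0.01],[0.0002,0,0.0176],0],
[[0.01,0,-0.01],[0.0002,0,0.0176],0],
[[0.01,0,-0.01],[0.0002,0,0.0176],0],
[[0.01,0,-0.01],[0.0002,0,0.0176],0],
[[0.01,0,-0.01],[0.0002,0,0.0176],0],
```

View pics/w14.png

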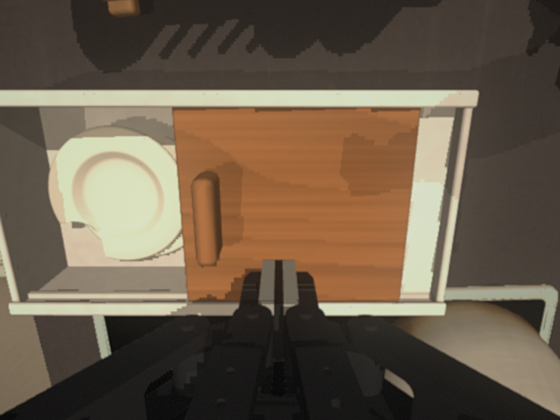

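The pull is at (207,218), and the closed fingers are behind it at (279,275) with about 25 mm to spare. Descending.

{"op": "step_arm", "data": {
  "increments": [
    [[0,0,0],[0,0,0.018],0.0],
    [[0,0,0],[0,0,0.018],0.0],
    [[0,0,0],[0,0,0.018],0.0],
    [[0,0,0],[0,0,0.018],0.0],
    [[0,0,0],[0,0,0.014],0.0],
    [[0,0,0],[0,0,0],0.0],
    [[0,0,0],[0,0,0],0.0]
  ]
}}

```text
clock: 19.65
tcp_pos: [0.6006, -0.2027, 0.0964]
orientation: [3.141, 0.0, 1.542]
ft_force: [0.3, -0.8, 0.4]
finger_gap: -0.002
```

{"op": "step_arm", "data": {
  "increments": [
    [[0,0,0],[0,-0.01,0],0.0],
    [[0,0,0],[0,-0.01,0],0.0],
    [[0,0,0],[0,-0.01,0],0.0],
    [[0,0,0],[0,-0.01,0],0.0],
    [[0,0,0],[0,-0.01,0],0.0],
    [[0,0,0],[0,0,0],0.0]
  ]
}}

```text
clock: 20.25
tcp_pos: [0.5488, -0.201, 0.0959]
orientation: [-3.14, 0.0, 1.541]
ft_force: [0.3, 0.1, 0.7]
finger_gap: -0.001
```

{"op": "step_arm", "data": {
  "increments": [
    [[0,0,0],[0,-0.012,0],0.0],
    [[0,0,0],[0,-0.012,0],0.0],
    [[0,0,0],[0,-0.012,0],0.0],
    [[0,0,0],[0,-0.012,0],0.0],
    [[0,0,0],[0,-0.012,0],0.0],
    [[0,0,0],[0,-0.012,0],0.0]
  ]
}}

```text
clock: 20.85
tcp_pos: [0.4786, -0.1992, 0.096]
orientation: [3.14, 0.0, 1.542]
ft_force: [2.0, 0.5, 2.9]
finger_gap: 0.001
```

```bash
python3 - <<'E'
from h import *
from workcell import manip
print(manip.state()["tcp_pos"],manip.state()["ft_force"],manip.state()["q"].round(3))
c=wshot("w15")
P=cloud(c); hsv=cv2.cvtColor(c["image"],cv2.COLOR_BGR2HSV)
w=(P[...,2]>.068)&(P[...,2]<.082)&(P[...,1]>-.29)&(P[...,1]<-.12)&(hsv[...,1]>95)&(hsv[...,0]<25)
print(np.percentile(P[w],[1,99],axis=0).round(4))
E
```

```text
[ 0.47861397 -0.19916032  0.09604499] [1.98882186 0.47996515 2.91773018] [-0.537  0.413 -0.471  0.685  0.     1.063]
[[ 0.4383 -0.2588  0.0734]
 [ 0.5913 -0.1324  0.0763]]
```

View pics/w15.png

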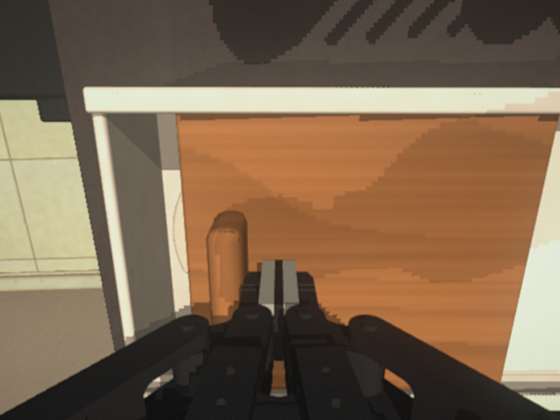

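The hatch is following; about 30 mm is left. Pushing on to the stop.

{"op": "step_arm", "data": {
  "increments": [
    [[0,0,0],[0,-0.008,0],0.0],
    [[0,0,0],[0,-0.008,0],0.0],
    [[0,0,0],[0,-0.008,0],0.0],
    [[0,0,0],[0,0,0],0.0]
  ]
}}

```text
clock: 21.3
tcp_pos: [0.453, -0.1981, 0.0955]
orientation: [-3.139, 0.0, 1.541]
ft_force: [-0.3, 0.3, 0.3]
finger_gap: -0.002
```

{"op": "step_arm", "data": {
  "increments": [
    [[0,0,0],[0,-0.004,0],0.0],
    [[0,0,0],[0,-0.003,0],0.0]
  ]
}}

```text
clock: 21.5
tcp_pos: [0.4505, -0.1984, 0.096]
orientation: [3.135, -0.001, 1.542]
ft_force: [14.3, 0.8, -10.4]
finger_gap: 0.002
```

{"op": "step_arm", "data": {
  "increments": [
    [[0,0,0],[0,-0.002,0],0.0],
    [[0,0,0],[0,-0.002,0],0.0]
  ]
}}

```text
clock: 21.7
tcp_pos: [0.4503, -0.1984, 0.0964]
orientation: [3.128, -0.002, 1.543]
ft_force: [22.3, 1.5, -17.4]
finger_gap: 0.0
```

The force rose to 22 N with no further travel, so this is the stop. Backing off and looking.

{"op": "step_arm", "data": {
  "increments": [
    [[0,0,0],[0,0.01,0],0.0],
    [[0,0,0],[0,0.015,0],0.0],
    [[0,0,0],[0,0,-0.03],0.0],
    [[0,0,0],[0,0,-0.04],0.0],
    [[0,0,0],[0,0,-0.04],0.0],
    [[0,0,0],[0,0,-0.04],0.0],
    [[0,0,0],[0,0,0],0.0],
    [[0,0,0],[0,0,0],0.0]
  ]
}}

```text
clock: 22.5
tcp_pos: [0.4689, -0.199, 0.2463]
orientation: [3.141, 0.001, 1.542]
ft_force: [0.2, -0.1, -0.2]
finger_gap: 0.001
```

```bash
python3 - <<'E'
from h import *
from workcell import manip
print(manip.state()["tcp_pos"],manip.state()["ft_force"])
c=wshot("w16"); t=shot("top","t16")
for c in (c,t):
    P=cloud(c); hsv=cv2.cvtColor(c["image"],cv2.COLOR_BGR2HSV)
    w=(c["z_map"]>0)&(P[...,2]>.068)&(P[...,2]<.082)&(P[...,1]>-.29)&(P[...,1]<-.12)&(P[...,0]>.38)&(P[...,0]<.75)&(hsv[...,1]>95)&(hsv[...,0]<25)
    print("hatch x",np.percentile(P[w],[.5,99.5],axis=0).round(4)[:,0])
    wh=(c["z_map"]>0)&(P[...,1]>-.085)&(P[...,1]<.085)&(P[...,0]>.42)&(P[...,0]<.75)&(P[...,2]>.02)&(P[...,2]<.13)&(hsv[...,1]<80)&(hsv[...,2]>80)
    n,lab,st,ce=cv2.connectedComponentsWithStats(wh.astype(np.uint8))
    for i in range(1,n):
        if st[i,4]>100:
            q=P[lab==i];print(st[i,4],"minx",q[:,0].min().round(4),"zmax",q[:,2].max().round(4),"top",q[q[:,2]>np.percentile(q[:,2],95)].mean(0).round(4))
im=t["image"];cv2.imwrite("pics/t16z.png",cv2.resize(im[120:280,120:430],None,fx=2.5,fy=2.5,interpolation=cv2.INTER_CUBIC))
E
```

```text
[ 0.46885151 -0.19900273  0.24631087] [ 0.2491944  -0.06701145 -0.23114754]
hatch x [0.4085 0.5642]
243 minx 0.4865 zmax 0.0864 top [ 0.4886 -0.0607  0.0839]
hatch x [0.4102 0.5635]
502 minx 0.6483 zmax 0.1172 top [ 0.6513 -0.      0.1133]
549 minx 0.6027 zmax 0.1163 top [ 0.6056 -0.0022  0.1133]
701 minx 0.4657 zmax 0.1166 top [ 0.4681 -0.0074  0.1125]
```

View pics/w16.png

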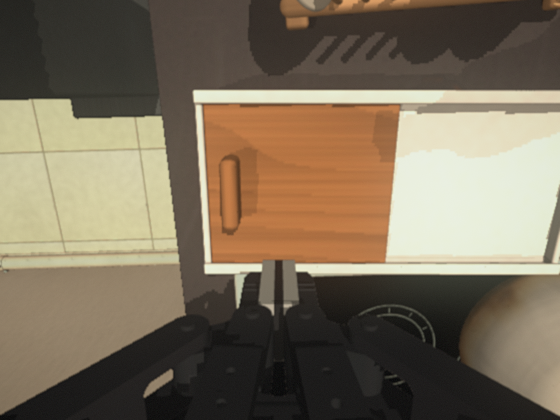

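View pics/t16z.png

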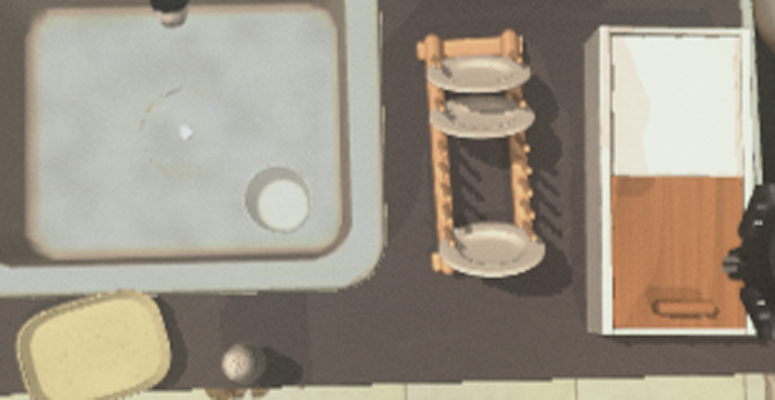

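The hatch's front edge meets the front wall at wrist pixel (208,185). The sound saucers are where they started, and the mill and dish are untouched. Handing in.

```bash
python3 - <<'E'
from workcell import manip
print(manip.job_done(), manip.state()["clock"])
E
```

```text
the job is handed in; nothing more can be done
the job is handed in; nothing more can be done
```

I drew the snapped saucer (second from the front) and the bitten one (third from the front) out of the drainer, laid both in the breakages box, and pushed the hatch shut. I handed the job in after about 23 s; no verdict was reported.

My last checks:
- **Chipped saucers:** before the hatch closed, they lay nested flat in the box, with the stack's top at about 36 mm. I could not see them again after closing.
- **Hatch:** it was pushed until the force rose to 22 N with no further travel. Its front edge then measured x = 0.4085 m in the wrist view and 0.4102 m in the top view, against an inner wall I put at about 0.407 m. The two views differ by about 2 mm, which is within the camera calibration.
- **Sound saucers:** the front edges of the front and rear ones were within 1 mm of the start in the top view. The fourth was about 1 mm from its first wrist-view position.
- **Mill and side dish:** I did not measure them; they looked unmoved in the last picture.
- **Arm:** it was clear of everything, with about 0 N on the wrist.

No check failed.

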